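# Hold an oilstone flush on the sloping face of an angle table

## Task

The tilting angle table is clamped at a slope and the bare steel face of its sprung platen is to be stoned. Pick up the dark oilstone by its long sides, tilt it to the slope and set it flush on the face, lengthwise up and down the slope and wholly on the face near its middle, then press square to the face until the platen has sunk about halfway (6 mm) on its springs, without driving it hard onto its stop. Finish while still gripping the stone and holding it flush and still at that depth; do not let go, do not shift the set slope, and leave the V-block and the ink bottle where they stand.

Things in the scene. Friction and masses are not known exactly. Their poses are not given: they have to be found in the camera images.
- stone: Oilstone, a loose dark grey slab 40 (x) x 125 (y) x 22 (z) mm, about 0.26 kg, lying flat on the bench. Origin: centre of its underside; z up out of its top, y along its length. Grip it across the 40 mm width with the fingertips 5 to 9 mm above its underside, else they strike the face first. It can swivel about the line between the fingers, which helps it bed flat.
- angle_table: Tilting angle table, fixed to the bench: grey base 190 (x) x 100 (y) x 20 mm, dark carrier plate hinged along its near edge with a sprung bright platen over it, black clamp knobs 68 mm either side of the middle. Origin: centre of the base underside; x from the low (hinge) edge to the high edge, roughly away from the robot; y along the hinge. Hinge line at x -85 mm, 36 mm above the bench.
- face (a point): Centre of the flat top of the platen, a bright steel plate 170 mm up the slope x 96 mm across x 12 mm thick, no lip. Axes: x up the slope, y level across it (parallel to the hinge), z square out of the face. With the platen up it lies 85 mm up the slope from the hinge line and 42 mm out from it, square to the slope.
- tilt (a joint): Slope of the face in rad: 0 is level, greater is steeper, high edge away from the robot; set between 0.20 and 0.42 and clamped stiff: pushes of 25 N do not move it.
- platen (a joint): How far the sprung platen is sunk, square to the face, in m: 0 up (as it starts), 0.012 on its stop. It starts to sink at about 4 N on the face and takes 1.5 N more per mm, so about 13 N (stone and push together) at 6 mm.
- carrier (a point): Centre of the top of the dark carrier plate 14 mm below the platen; it tilts with the slope but does not sink, and must stay where it is.
- v_block: Bystander: loose steel V-block, 46 x 44 x 36 mm high, origin at the centre of its underside.
- ink: Bystander: loose small blue bottle with a black cap, 41 mm across, 72 mm high, origin at the centre of its underside.
Not all that is in view belongs to the job. There is more than one size of the stone; the one meant has the size given above.

How it is judged:
On the way:
1. the stone is picked up clear of the bench, in the fingers (height (world z) of stone above 0.045 m and contact force between the fingers and stone above 2 N and contact force between stone and angle_table below 0.1 N), for 0.2 s.
At the end, for the whole second after the job is handed in: Stone gripped astride its sides, at rest, flush on the face (0.04 rad, 4 mm), long axis within 0.17 rad of the slope line, centre within 24 mm along and 26 mm across of the face centre, platen held sunk 3 to 10 mm; slope not shifted 5 mm, V-block and ink bottle not moved 15 mm (angle between the z axis of stone and the z axis of face, either way round below 0.04 rad and angle between the y axis of stone and the x axis of face, either way round below 0.17 rad and x of stone in the frame of face between -0.024 and 0.024 m and y of stone in the frame of face between -0.026 and 0.026 m and z of stone in the frame of face between -0.004 and 0.004 m and value of joint platen between 0.003 and 0.01 m and contact force between stone and angle_table above 5 N and contact force between the fingers and stone above 3 N and z of the grasp point in the frame of stone below 0.038 m and y of the grasp point in the frame of stone between -0.05 and 0.05 m and linear speed of stone below 0.01 m/s and angular speed of stone below 0.1 rad/s and distance of carrier from where it was at the start of the episode below 0.005 m and distance of each of v_block, ink from where it was at the start of the episode below 0.015 m); the arm keeps its last pose, push and grip.
It fails at once if the V-block is moved more than 15 mm (distance of v_block from where it was at the start of the episode above 0.015 m).
It fails at once if the ink bottle is moved more than 15 mm (distance of ink from where it was at the start of the episode above 0.015 m).
It fails at once if the table is pushed off its set slope by more than 5 mm at mid plate (distance of carrier from where it was at the start of the episode above 0.005 m).
It fails at once if the platen is driven onto its stop (over 11.5 mm) (value of joint platen above 0.0115 m).
It also fails if it takes over 35 s, if anything falls off the work surface, if the arm or the gripper's body presses on something with over 40 N, if the wrist force passes 120 N, or if a joint passes its speed limit or range.

## Robot

A 7-joint arm with a two-finger parallel gripper is mounted at the origin on a cart in front of the work surface, level with it; the furniture and walls round the work are solid. World frame = base frame: x ahead of the robot, y to its left, z up, the work surface at z = 0. Lengths are in m, angles in rad, forces in N, time in s.
With the tool pointing down it reaches from about 0.35 to 0.9 m from the base axis. Payload 19.9 kg.
Tool frame: the origin (TCP) lies at the very end of the fingers, on their centre line; the grasp point (between the pads) lies 19 mm behind it; z points along the fingers, y is the direction in which the jaws open and shut (so a half turn about z gives the same grasp; the last joint's range is limited). The gripper opens to 94 mm and grips with 3 to 60 N. Pads are 16 mm wide; open, the fingers measure 119 mm over their backs; the gripper's body (75 mm by 177 mm) begins 78 mm behind the grasp point.
Start: joints at [1.272, 0.417, -0.01, 1.614, 0.005, 1.111, -0.053], TCP at [0.159, -0.604, 0.205] pointing down, gripper open.
Joint ranges: [-2.81, 2.81], [-0.39, 2.02], [-1.27, 1.25], [0.06, 2.57], [-1.19, 4.33], [0.19, 2], [-2.82, 2.82]. Speed limits (rad/s): [1.89, 1.89, 2.39, 2.39, 3.01, 3.01, 3.01].

## Interface

Orientations are given as [roll, pitch, yaw] about the fixed x, y, z axes, in that order (R = Rz(yaw) Ry(pitch) Rx(roll)).
In Python, from station import r gives the robot as it stands.
- The arm moves only by the shell command python3 -m handwheel 'ROWS' [FORCE]. ROWS is JSON, a list that holds one entry, the list of rows, each a list of 7 numbers: the shift along the tool's x, y, z in m, then the turn, a rotation vector about the tool's x, y, z in degrees, then the opening, from -1 (shut) to 1 (fully open). A call has 1 to 20 rows; each row shifts and turns the commanded pose from where the row before left it, along the tool's axes as they then stand; what a row does not reach is not made up. A row lasts 1/12 s, in which the tool goes at most 41.7 mm and 7.16 degrees, less where a joint would pass 70% of its speed; a pose out of reach is approached as far as the arm can. A call with a gripper value outside its range is refused whole. The fingers move at their own pace and stop on an object; FORCE is the grip in N (left out, the last holds). Time passes only in rows, so rows that do not move let the fingers close. It gives the time, the measured TCP pose, the force and the opening at its end, in the units of the state.
- r.state(): the state, without advancing time (a new reading comes with each control period).
- r.read_camera(name): name is "side" or "top" or "wrist"; returns (picture, depth): 400x640x3 uint8, red, green, blue; 400x640 float32, m along the optical axis (not along the pixel's ray), 0 where there is no reading.
- r.camera_params(name): a dict with "vfov" (degrees; the focal length in pixels is half the picture's height over the tangent of half this angle, whatever the lens; pixels are square), "cx", "cy" (the principal point, pixels), "pose" (4x4, takes a point from camera to world coordinates). Camera axes: x right, y up, looking along -z (the intrinsics and any distortion apply to the point x, -y, -z); pixel columns grow to the right and rows downward; lengths in m; the calibration is good to about 2 mm. A picture is of the moment at which its call begins: read the wrist's pose just before it. camera_params takes no time and is no camera call; for the wrist camera it gives the pose at the moment of the call.
- r.sign_off(): hands the job in, once; it reports no verdict.
The state is a dict: "t": time; "q": joint angles; "qd": joint speeds; "effort": joint torques, N m; "ee_pos": TCP position; "eef_rot": TCP orientation; "contact_force": force on the tool from outside, world axes, zero at the start; "moment": the same for the moment, N m; "opening": opening from 0.0 (shut) to 1.0 (fully open).
Only numpy, scipy, OpenCV 4.12 (cv2) and the standard library are available. Lean on these libraries where they do the work, as an engineer would, in place of code of your own. Each camera call takes 0.05 s, during which the arm holds its last target. There are 200 camera calls.

## Working session

There is one attempt and no reset: what is moved stays moved. The work goes in short steps, Python scripts to look and compute and a shell command to move; the robot and the scene stay as the last step left them, time stands still between calls to the robot, and variables do not carry over. Pictures are saved under pics/ and viewed, about 8 in all and at most 12, crops included, and the job is handed in when it is done.

```bash
mkdir -p pics; ls; cat > h.py <<'E'
import numpy as np, cv2
from scipy.spatial.transform import Rotation as R
from station import r
def cam(n):
    p=r.camera_params(n); im,d=r.read_camera(n); return im,d,p
def pts(d,p):
    h,w=d.shape; f=h/2/np.tan(np.radians(p['vfov'])/2)
    v,u=np.mgrid[:h,:w]
    P=np.stack([(u-p['cx'])/f*d,-(v-p['cy'])/f*d,-d],-1)
    T=np.array(p['pose']); return P@T[:3,:3].T+T[:3,3]
E
python3 - <<'E'
from h import *
print(r.state())
for n in ['top','side']:
    im,d,p=cam(n); cv2.imwrite(f'pics/{n}0.png',im[...,::-1]); print(n,p); np.savez(f'{n}0.npz',im=im,d=d,P=pts(d,p))
E
```

```text
pics
{'t': 0.0, 'q': array([ 1.27149153,  0.41795584, -0.01028964,  1.61415525,  0.00468677,
        1.11071919, -0.05296438]), 'qd': array([-0.00063882,  0.00148686,  0.00028668, -0.00055461,  0.00060301,
        0.00029605,  0.000904  ]), 'effort': array([-1.40277272e-03, -8.51250815e+01,  6.37839586e-01, -4.25995553e+01,
       -4.89586964e-02,  1.86473422e-02,  1.13745843e-04]), 'ee_pos': array([ 0.15923697, -0.60398668,  0.20484462]), 'eef_rot': array([-3.14038178e+00,  8.46925744e-05,  2.57830534e-01]), 'contact_force': array([ 0.29536468, -0.40231769,  0.79407339]), 'moment': array([ 0.02952535, -0.02129577, -0.02400191]), 'opening': 0.9974637733579572}
top {'vfov': 46.43178477006251, 'cx': 319.97641838781465, 'cy': 202.23353098548426, 'pose': array([[-0.02809339,  0.9949061 , -0.09681228,  0.4193027 ],
       [-0.99948968, -0.0294311 , -0.01241707,  0.2219457 ],
       [-0.01520311,  0.09641403,  0.9952252 ,  0.92924931],
       [ 0.        ,  0.        ,  0.        ,  1.        ]])}
side {'vfov': 51.494236276753696, 'cx': 323.8386964654618, 'cy': 190.44203334896773, 'pose': array([[ 0.94125728,  0.19367797, -0.27662896,  0.27114011],
       [-0.33756054,  0.56234557, -0.75486445, -0.41170549],
       [ 0.00936045,  0.80390068,  0.5946899 ,  0.59013943],
       [ 0.        ,  0.        ,  0.        ,  1.        ]])}
```

View pics/top0.png

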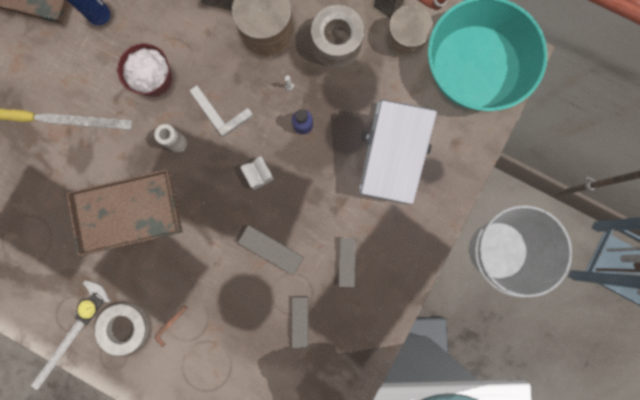

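View pics/side0.png

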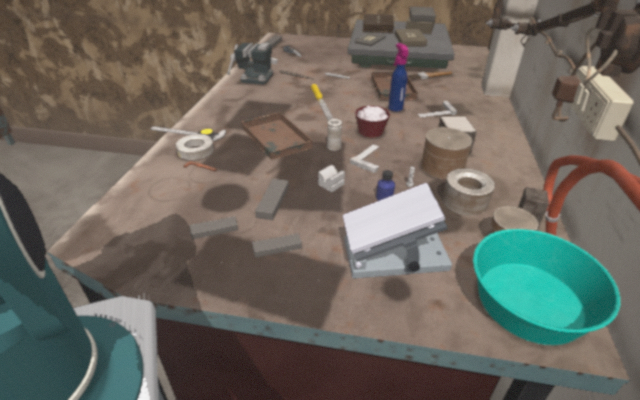

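The top view shows three grey slabs at (270,250), (347,262) and (299,322), the platen at (398,152), the V-block at (256,173) and the ink bottle at (302,122). The side view agrees. Next I measure them.

```bash
python3 - <<'E'
from h import *
z=np.load('top0.npz'); im,d,P=z['im'],z['d'],z['P']
Z=P[...,2]
print('bench z',np.median(Z[200:330,200:330]), 'zero frac',(d==0).mean())
m=((Z>0.010)&(d>0)).astype(np.uint8)
n,l,s,c=cv2.connectedComponentsWithStats(m)
for i in range(1,n):
    if s[i,4]<150: continue
    u,v=c[i]
    if not(200<u<460 and 90<v<360): continue
    Q=P[l==i]; top=np.percentile(Q[:,2],90); T=Q[Q[:,2]>top-.008]
    print((int(u),int(v)),s[i,4],'zmax %.3f'%top,cv2.minAreaRect((T[:,:2]*1000).astype(np.float32)), cv2.minAreaRect((Q[:,:2]*1000).astype(np.float32)))
# platen plane
g=im.astype(int).min(-1); hsv=cv2.cvtColor(im,cv2.COLOR_RGB2HSV)
m=((im.min(-1)>150)).astype(np.uint8); n,l,s,c=cv2.connectedComponentsWithStats(m)
i=l[152,398]; print('platen',i,s[i],c[i])
mk=cv2.erode((l==i).astype(np.uint8),np.ones((5,5)))>0
Q=P[mk&(d>0)]
for k in range(4):
    c0=Q.mean(0); U,S,V=np.linalg.svd(Q-c0,full_matrices=False); nn=V[2]*np.sign(V[2,2]); e=(Q-c0)@nn; Q=Q[abs(e)<max(.0015,2.5*e.std())]
print('n',nn,'tilt',np.arccos(nn[2]),'az',np.degrees(np.arctan2(-nn[1],-nn[0])),'c0',c0,e.std())
# in-plane rect via rays
p=r.camera_params('top'); f=200/np.tan(np.radians(p['vfov'])/2); T=np.array(p['pose'])
ct=max(cv2.findContours((l==i).astype(np.uint8),0,1)[0],key=len).reshape(-1,2)
D=np.c_[(ct[:,0]-p['cx'])/f,-(ct[:,1]-p['cy'])/f,-np.ones(len(ct))]@T[:3,:3].T
X=T[:3,3]+D*(((c0-T[:3,3])@nn)/(D@nn))[:,None]
y=np.cross([0,0,1],-nn*[1,1,0]);y/=np.linalg.norm(y); x=np.cross(y,nn)
a=np.c_[(X-c0)@x,(X-c0)@y]
rc=cv2.minAreaRect((a*1000).astype(np.float32)); print(rc)
print('face centre',c0+x*rc[0][0]/1000+y*rc[0][1]/1000,'x',x,'y',y)
E
```

```text
bench z 0.001228291206095078 zero frac 0.004140625
(395, 150) 5691 zmax 0.135 ((640.2406616210938, 78.70491027832031), (96.27654266357422, 44.79703140258789), 75.5629653930664) ((594.9226684570312, 94.73326873779297), (134.82315063476562, 191.1094970703125), 66.19237518310547)
(233, 121) 326 zmax 0.017 ((679.0443115234375, 403.6002197265625), (24.946447372436523, 74.78401947021484), 34.573341369628906) ((679.0443115234375, 403.6002197265625), (24.946447372436523, 74.78401947021484), 34.573341369628906)
(301, 121) 416 zmax 0.074 ((668.5084228515625, 264.62188720703125), (20.94964599609375, 22.67603874206543), 83.89205169677734) ((666.4290161132812, 264.7104797363281), (37.65685272216797, 40.6407470703125), 11.831747055053711)
(256, 172) 578 zmax 0.038 ((569.3823852539062, 356.73834228515625), (46.6357421875, 44.0295295715332), 26.94595718383789) ((569.827880859375, 356.96270751953125), (47.57936096191406, 44.066585540771484), 27.03004264831543)
(269, 249) 1347 zmax 0.024 ((417.5943603515625, 333.3916015625), (124.8264389038086, 40.163265228271484), 58.36978530883789) ((417.61022949218
[... 282 characters left out ...]
36071777344), 86.87318420410156)
(299, 322) 812 zmax 0.019 ((278.4255676269531, 279.1987609863281), (29.14472198486328, 94.60767364501953), 88.57561492919922) ((278.4255676269531, 279.1987609863281), (29.14472198486328, 94.60767364501953), 88.57561492919922)
platen 7 [ 362  101   75  103 5272] [398.17242033 151.17716237]
n [-0.37949348  0.08961016  0.92084457] tilt 0.4005554063939725 az -13.28594344188536 c0 [0.58531621 0.0907995  0.11017446] 0.0013400132635211317
((-2.9441070556640625, 1.7177314758300781), (101.42457580566406, 171.86940002441406), 89.85000610351562)
face centre [0.58307246 0.09309429 0.10902646] x [ 0.89619842 -0.21162019  0.38992985] y [ 0.22981098  0.97323528 -0.        ]
```

The slab at (269,249) measures 125x40, so it is the stone. Its centre is (0.4176, 0.3334) and its length axis points 58.4° in yaw. The face slope is 0.40 rad, its azimuth is -13.3°, and its centre is about (0.583, 0.093, 0.109). Now I move to the stone, going around the base.

```bash
python3 -m handwheel '[[[0.0245,-0.0248,-0.003,0,0,0,1],[0.0245,-0.0248,-0.003,0,0,0,1],[0.0245,-0.0248,-0.003,0,0,0,1],[0.0245,-0.0248,-0.003,0,0,0,1],[0.0245,-0.0248,-0.003,0,0,0,1],[0.0245,-0.0248,-0.003,0,0,0,1],[0.0245,-0.0248,-0.003,0,0,0,1],[0.0245,-0.0248,-0.003,0,0,0,1],[0.0245,-0.0248,-0.003,0,0,0,1],[0.0245,-0.0248,-0.003,0,0,0,1],[0.0245,-0.0248,-0.003,0,0,0,1],[0.0245,-0.0248,-0.003,0,0,0,1],[0.0245,-0.0248,-0.003,0,0,0,1],[0.0245,-0.0248,-0.003,0,0,0,1],[0.0245,-0.0248,-0.003,0,0,0,1]]]'
cat >> h.py <<'E'
def todo(pos,Rt):
    """shift and rotvec (deg) in current tool axes"""
    s=r.state(); Rc=R.from_euler('xyz',s['eef_rot'])
    print('t',round(s['t'],2),'ee',s['ee_pos'].round(4),'F',s['contact_force'].round(1),'M',s['moment'].round(2),'op',round(s['opening'],3))
    print('shift',Rc.inv().apply(np.array(pos)-s['ee_pos']).round(4),'rot',np.degrees((Rc.inv()*Rt).as_rotvec()).round(2))
down=lambda yawdeg: R.from_euler('xyz',[np.pi,0,np.radians(yawdeg)])
E
python3 -c "
from h import *
todo([.4176,.3334,.12],down(58.4)); print(r.state()['q'].round(2))"
```

```text
t: 1.35
ee_pos: [0.4202, -0.1493, 0.2506]
eef_rot: [3.142, 0.0, 0.258]
contact_force: [0.7, -1.0, 0.9]
opening: 0.996
t 1.35 ee [ 0.4202 -0.1493  0.2506] F [ 0.7 -1.   0.9] M [-0.08 -0.04 -0.05] op 0.996
shift [ 0.1205 -0.4674  0.1306] rot [ 0.000e+00  1.000e-02 -4.364e+01]
[ 0.66  0.06 -0.41  1.97  0.03  1.12 -1.07]
```

```bash
python3 -m handwheel '[[[0.0093,-0.036,0.004,0,0,0,1],[0.0093,-0.036,0.004,0,0,0,1],[0.0093,-0.036,0.004,0,0,0,1],[0.0093,-0.036,0.004,0,0,0,1],[0.0093,-0.036,0.004,0,0,0,1],[0.0093,-0.036,0.004,0,0,0,1],[0.0093,-0.036,0.004,0,0,0,1],[0.0093,-0.036,0.004,0,0,0,1],[0.0093,-0.036,0.004,0,0,0,1],[0.0093,-0.036,0.004,0,0,0,1],[0.0093,-0.036,0.004,0,0,0,1],[0.0093,-0.036,0.004,0,0,0,1],[0.0093,-0.036,0.004,0,0,0,1],[0,0,0,0,0,-6.23,1],[0,0,0,0,0,-6.23,1],[0,0,0,0,0,-6.23,1],[0,0,0,0,0,-6.23,1],[0,0,0,0,0,-6.23,1],[0,0,0,0,0,-6.23,1],[0,0,0,0,0,-6.23,1]]]'
python3 - <<'E'
from h import *
todo([.4176,.3334,.12],down(58.4)); print(r.state()['q'].round(2))
im,d,p=cam('wrist'); P=pts(d,p); cv2.imwrite('pics/w1.png',im[...,::-1])
print(p['pose'][:3,3],(d==0).mean())
m=((P[...,2]>.012)&(P[...,2]<.035)&(d>0)&(np.hypot(P[...,0]-.4176,P[...,1]-.3334)<.09)).astype(np.uint8)
n,l,s,c=cv2.connectedComponentsWithStats(m); i=1+s[1:,4].argmax(); Q=P[l==i]
print(c[i],s[i],np.median(Q[:,2]),cv2.minAreaRect((Q[:,:2]*1000).astype(np.float32)))
E
```

```text
t: 3.02
ee_pos: [0.4173, 0.3323, 0.1982]
eef_rot: [-3.141, 0.0, 1.024]
contact_force: [0.4, 0.0, 0.0]
opening: 1.001
t 3.02 ee [0.4173 0.3323 0.1982] F [0.4 0.  0. ] M [-0.09 -0.01  0.03] op 1.001
shift [ 0.0011 -0.0003  0.0782] rot [-0.02  0.02  0.28]
[ 0.03  0.41 -0.95  1.83  0.37  1.1  -1.6 ]
[0.45159264 0.38845356 0.37686386] 0.04734375
[324.23380372 182.41789609] [ 308  134   34   99 3118] 0.02045321987795054 ((419.22845458984375, 333.0858154296875), (124.52591705322266, 39.880680084228516), 58.542049407958984)
```

View pics/w1.png

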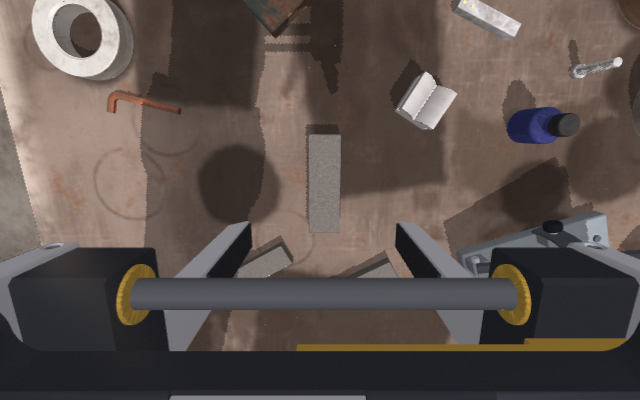

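The wrist view shows the stone at (324,182), centred between the open fingers, with the V-block (427,100) and ink (540,125) well clear. I descend next.

```bash
python3 -m handwheel '[[[0.0014,0.0004,0.02,0,0,0.2,1],[0,0,0.02,0,0,0,1],[0,0,0.02,0,0,0,1],[0,0,0.02,0,0,0,1],[0,0,0.02,0,0,0,1],[0,0,0.02,0,0,0,1],[0,0,0.02,0,0,0,1],[0,0,0.02,0,0,0,1],[0,0,0.015,0,0,0,1],[0,0,0.01,0,0,0,1],[0,0,0.006,0,0,0,1],[0,0,0,0,0,0,1],[0,0,0,0,0,0,1]]]' 40
python3 -c "
from h import *
todo([.4184,.3333,.0072],down(58.5))"
```

```text
t: 4.15
ee_pos: [0.4187, 0.3337, 0.0079]
eef_rot: [-3.142, -0.0, 1.015]
contact_force: [0.0, 0.5, 0.1]
opening: 1.001
t 4.15 ee [0.4187 0.3337 0.0079] F [0.  0.5 0.1] M [-0.04 -0.06 -0.02] op 1.001
shift [-0.0005 -0.      0.0007] rot [-0.   -0.02 -0.35]
```

```bash
python3 -m handwheel '[[[0,0,0.0007,0,0,-0.3,-1],[0,0,0,0,0,0,-1],[0,0,0,0,0,0,-1],[0,0,0,0,0,0,-1],[0,0,0,0,0,0,-1],[0,0,0,0,0,0,-1],[0,0,0,0,0,0,-1],[0,0,0,0,0,0,-1],[0,0,0,0,0,0,-1],[0,0,0,0,0,0,-1]]]' 40
python3 -c "
from h import *
todo([.4184,.3333,.0072],down(58.5))"
python3 -m handwheel '[[[0,0,-0.01,0,0,0,-1],[0,0,-0.02,0,0,0,-1],[0,0,-0.025,0,0,0,-1],[0,0,-0.025,0,0,0,-1],[0,0,-0.025,0,0,0,-1],[0,0,-0.025,0,0,0,-1],[0,0,-0.025,0,0,0,-1],[0,0,-0.025,0,0,0,-1],[0,0,-0.02,0,0,0,-1],[0,0,0,0,0,0,-1],[0,0,0,0,0,0,-1],[0,0,0,0,0,0,-1]]]'
python3 - <<'E'
from h import *
n=np.array([-.3795,.0896,0.9208]); n/=np.linalg.norm(n)
x=np.array([.8962,-.2116,.3899]); x-=n*(x@n); x/=np.linalg.norm(x)
Rt=R.from_matrix(np.c_[x,np.cross(-n,x),-n]); print(Rt.as_euler('xyz',degrees=True))
c=np.array([.5831,.0931,.109])
todo(c+n*.09,Rt); todo([.5831,.0931,.21],down(-13.3)); print(c+n*.09, r.state()['q'].round(2))
im,d,p=cam('wrist'); P=pts(d,p); cv2.imwrite('pics/w2.png',im[...,::-1])
E
```

```text
t: 4.98
ee_pos: [0.4185, 0.3334, 0.0068]
eef_rot: [-3.142, -0.0, 1.021]
contact_force: [0.6, -0.5, 1.1]
opening: 0.426
t 4.98 ee [0.4185 0.3334 0.0068] F [ 0.6 -0.5  1.1] M [-0.1  -0.11  0.01] op 0.426
shift [-0.0002 -0.     -0.0004] rot [-0.   -0.   -0.02]
t: 5.98
ee_pos: [0.4181, 0.3329, 0.206]
eef_rot: [-3.141, 0.001, 1.021]
contact_force: [-1.1, -0.3, -3.3]
opening: 0.424
[-179.99983324  -22.95134143  -13.28469828]
t 5.98 ee [0.4181 0.3329 0.206 ] F [-1.1 -0.3 -3.3] M [-0.04 -0.03  0.  ] op 0.424
shift [-0.1291  0.2327  0.0142] rot [-14.34  19.92  70.75]
t 5.98 ee [0.4181 0.3329 0.206 ] F [-1.1 -0.3 -3.3] M [-0.04 -0.03  0.  ] op 0.424
shift [-0.1182  0.266  -0.0039] rot [3.000e-02 6.000e-02 7.178e+01]
[0.54894365 0.10116432 0.19187527] [ 0.04  0.4  -0.96  1.81  0.36  1.12 -1.59]
```

View pics/w2.png

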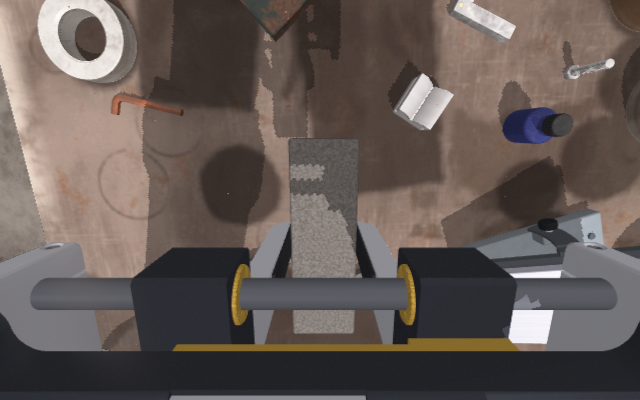

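The stone is held square in the fingers: it spans (290-358, 138-333) in the view and is level. Next I swivel, tilt and travel to a hover over the face.

```bash
python3 -m handwheel '[[[0,0,0,0,0,6.52,-1],[0,0,0,0,0,6.52,-1],[0,0,0,0,0,6.52,-1],[0,0,0,0,0,6.52,-1],[0,0,0,0,0,6.52,-1],[0,0,0,0,0,6.52,-1],[0,0,0,0,0,6.52,-1],[0,0,0,0,0,6.52,-1],[0,0,0,0,0,6.52,-1],[0,0,0,0,0,6.52,-1],[0,0,0,0,0,6.52,-1],[0,0,0,0,5.74,0,-1],[0,0,0,0,5.74,0,-1],[0,0,0,0,5.74,0,-1],[0,0,0,0,5.74,0,-1]]]'
python3 -m handwheel '[[[0.02,0.0244,0.0086,0,0,0,-1],[0.02,0.0244,0.0086,0,0,0,-1],[0.02,0.0244,0.0086,0,0,0,-1],[0.02,0.0244,0.0086,0,0,0,-1],[0.02,0.0244,0.0086,0,0,0,-1],[0.02,0.0244,0.0086,0,0,0,-1],[0.02,0.0244,0.0086,0,0,0,-1],[0.02,0.0244,0.0086,0,0,0,-1],[0,0,0,0,0,0,-1],[0,0,0,0,0,0,-1]]]'
cat >> h.py <<'E'
n=np.array([-.3795,.0896,0.9208]); n/=np.linalg.norm(n)
x=np.array([.8962,-.2116,.3899]); x-=n*(x@n); x/=np.linalg.norm(x)
Rt=R.from_matrix(np.c_[x,np.cross(-n,x),-n]); c=np.array([.5831,.0931,.109])
E
python3 - <<'E'
from h import *
todo(c+n*.007,Rt); print(r.state()['q'].round(2))
im,d,p=cam('side'); cv2.imwrite('pics/s3.png',im[...,::-1]); P=pts(d,p); np.savez('s3.npz',im=im,d=d,P=P)
# refit face from both side pictures
im0=np.load('side0.npz'); P0=im0['P']; I=im0['im']
m=(I.min(-1)>150).astype(np.uint8); nn_,l,s,cc=cv2.connectedComponentsWithStats(m); i=l[220,395]; print(s[i],cc[i])
Q=P0[cv2.erode((l==i).astype(np.uint8),np.ones((5,5)))>0]
for k in range(5):
    c0=Q.mean(0); V=np.linalg.svd(Q-c0,full_matrices=False)[2]; m_=V[2]*np.sign(V[2,2]); e=(Q-c0)@m_; Q=Q[abs(e)<max(.0015,2.5*e.std())]
print('side n',m_,np.arccos(m_[2]),np.degrees(np.arctan2(-m_[1],-m_[0])),'height over c-plane at centre',(c0-c)@n, c0)
E
```

```text
t: 7.28
ee_pos: [0.4169, 0.3321, 0.1976]
eef_rot: [3.12, -0.176, -0.225]
contact_force: [-1.0, 1.0, -4.1]
opening: 0.426
t: 8.12
ee_pos: [0.5377, 0.1013, 0.1612]
eef_rot: [3.12, -0.173, -0.228]
contact_force: [0.3, 1.0, -3.6]
opening: 0.424
t 8.12 ee [0.5377 0.1013 0.1612] F [ 0.3  1.  -3.6] M [ 0.24  0.33 -0.04] op 0.424
shift [ 0.0348 -0.0034  0.0525] rot [ 1.18 13.02  0.33]
[-0.18  0.25 -0.14  1.97  0.2   0.79 -2.25]
[ 343  183  101   70 3901] [391.46142015 217.43860549]
side n [-0.38056593  0.08773361  0.92058263] 0.40122661582969116 -12.981851422568713 height over c-plane at centre -0.0010708133533127236 [0.58244387 0.0854797  0.10830822]
```

View pics/s3.png

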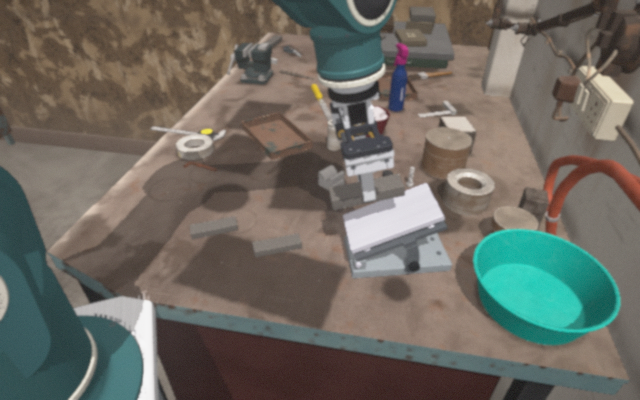

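The side view shows the stone at (370,188), clear above the face at (395,220). Only part of the tilt was achieved, since a joint's speed cap cut it short. I do the rest slowly.

```bash
python3 -m handwheel '[[[0.003,0,-0.003,0.13,1.45,0,-1],[0.003,0,-0.003,0.13,1.45,0,-1],[0.003,0,-0.003,0.13,1.45,0,-1],[0.003,0,-0.003,0.13,1.45,0,-1],[0.003,-0.001,0,0.13,1.45,0,-1],[0.003,-0.001,0,0.13,1.45,0,-1],[0.003,-0.001,0,0.13,1.45,0,-1],[0.003,0,0,0.13,1.45,0,-1],[0.003,0,0,0.13,1.45,0.3,-1],[0,0,0,0,0,0,-1],[0,0,0,0,0,0,-1]]]'
python3 - <<'E'
from h import *
todo(c+n*.007,Rt); print(r.state()['q'].round(2))
E
```

```text
t: 9.08
ee_pos: [0.5613, 0.1016, 0.1822]
eef_rot: [-3.139, -0.404, -0.228]
contact_force: [0.7, -0.9, -2.9]
opening: 0.424
t 9.08 ee [0.5613 0.1016 0.1822] F [ 0.7 -0.9 -2.9] M [0.19 0.64 0.  ] op 0.424
shift [-0.0074  0.0035  0.0694] rot [-0.21 -0.18  0.2 ]
[-0.27  0.17 -0.1   2.07  0.43  0.6  -2.49]
```

```bash
cat >> h.py <<'E'
def fit(Q,tol=.0012):
    for k in range(6):
        c0=Q.mean(0); V=np.linalg.svd(Q-c0,full_matrices=False)[2]; m=V[2]*np.sign(V[2,2]); e=(Q-c0)@m; Q=Q[abs(e)<max(tol,2*e.std())]
    return c0,m,len(Q),e.std()
def look(name):
    s=r.state(); Rc=R.from_euler('xyz',s['eef_rot']); 
    im,d,p=cam(name); P=pts(d,p); ok=d>0
    L=Rc.inv().apply((P-s['ee_pos']).reshape(-1,3)).reshape(P.shape)
    ms=ok&(abs(L[...,1])<.017)&(abs(L[...,0])<.08)&(abs(L[...,2]+.014)<.010)
    if ms.sum()>80:
        c0,m,k,e=fit(L[ms]); m=-m*np.sign(m[2]); 
        print(name,'stone in tool: top centre',c0.round(4),'n',m.round(4),k,e.round(5),'rect mm',cv2.minAreaRect((L[ms][:,:2]*1000).astype(np.float32)))
        print('  angle stone/face n',np.degrees(np.arccos(abs(Rc.apply(m)@n))))
    F=(P-c)@np.c_[x,np.cross(n,x),n]
    mf=ok&(abs(F[...,0])<.075)&(abs(F[...,1])<.04)&(abs(F[...,2])<.016)&(im.min(-1)>130)
    if mf.sum()>80:
        c1,m1,k,e=fit(F[mf]); print(name,'face in face frame',c1.round(4),'n',m1.round(4),k,e.round(5), 'z at 0', round(c1@m1/m1[2],4))
    return im
E
python3 - <<'E'
from h import *
for nm in ['wrist','side','top']:
    im=look(nm); cv2.imwrite(f'pics/{nm}4.png',im[...,::-1])
E
```

```text
wrist stone in tool: top centre [ 0.0127 -0.0001 -0.0137] n [-0.0054  0.0038 -1.    ] 8290 0.00063 rect mm ((-0.772430419921875, 0.00019073486328125), (33.99870681762695, 125.45154571533203), 89.99942016601562)
  angle stone/face n 0.6536509316303607
wrist face in face frame [ 0.0384 -0.0101 -0.0017] n [-1.e-04 -0.e+00  1.e+00] 2355 0.00056 z at 0 -0.0017
side stone in tool: top centre [-0.0001  0.0005 -0.0145] n [-0.0024  0.0038 -1.    ] 662 0.00061 rect mm ((-1.2162513732910156, -0.0025959014892578125), (125.09728240966797, 33.80305480957031), 0.08254105597734451)
  angle stone/face n 0.524265666583979
side face in face frame [ 0.0012 -0.0016 -0.001 ] n [-4.e-04  3.e-04  1.e+00] 2216 0.00068 z at 0 -0.001
top stone in tool: top centre [ 0.0368  0.0002 -0.0156] n [-0.0175  0.0099 -0.9998] 599 0.00094 rect mm ((36.24446105957031, -0.008626937866210938), (33.944210052490234, 50.73843002319336), 89.8831558227539)
  angle stone/face n 1.3952228562703022
top face in face frame [0.0477 0.0048 0.0001] n [-1.e-03  6.e-04  1.e+00] 834 0.00105 z at 0 0.0
```

View pics/wrist4.png

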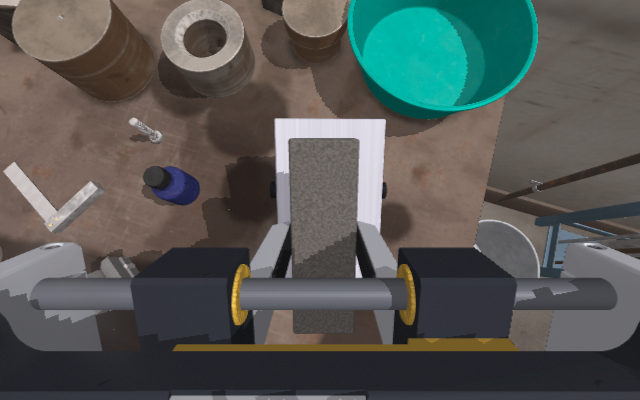

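The wrist view shows the stone (290-358, 138-333) centred over the bright face (275-385), with clear margins. The plane fits agree within about 0.5°. I go down square to the face.

```bash
python3 -m handwheel '[[[-0.002,0.001,0.005,-0.2,-0.18,0.2,-1],[-0.002,0.001,0.005,0,0,0,-1],[-0.002,0.001,0.006,0,0,0,-1],[-0.001,0.0005,0.006,0,0,0,-1],[0,0,0.006,0,0,0,-1],[0,0,0.006,0,0,0,-1],[0,0,0.006,0,0,0,-1],[0,0,0.006,0,0,0,-1],[0,0,0.006,0,0,0,-1],[0,0,0.004,0,0,0,-1],[0,0,0.003,0,0,0,-1],[0,0,0,0,0,0,-1],[0,0,0,0,0,0,-1],[0,0,0,0,0,0,-1]]]'
python3 - <<'E'
from h import *
todo(c+n*.007,Rt); print('Fn',r.state()['contact_force']@n)
look('wrist')
E
```

```text
t: 10.4
ee_pos: [0.577, 0.094, 0.125]
eef_rot: [-3.141, -0.401, -0.233]
contact_force: [0.5, 0.5, -1.8]
opening: 0.426
t 10.4 ee [0.577 0.094 0.125] F [ 0.5  0.5 -1.8] M [ 0.14  0.66 -0.  ] op 0.426
shift [-0.0006 -0.0005  0.0102] rot [ 0.01 -0.   -0.05]
Fn -1.7635193746245816
wrist stone in tool: top centre [ 0.0124 -0.     -0.0137] n [-0.0052  0.005  -1.    ] 8260 0.00063 rect mm ((-0.8243675231933594, 0.0004405975341796875), (125.5225601196289, 33.98506546020508), 0.0045412336476147175)
  angle stone/face n 0.4074425159808933
wrist face in face frame [ 0.0389 -0.0004 -0.0017] n [-1.e-04 -3.e-04  1.e+00] 6484 0.00055 z at 0 -0.0017
```

```bash
cat > fn.py <<'E'
from h import *
s=r.state(); print('Fn',round(s['contact_force']@n,2),'M',s['moment'].round(2),'tcp h',round((s['ee_pos']-c)@n*1000,2))
E
python3 -m handwheel '[[[0,0,0.002,0,0,0,-1],[0,0,0.002,0,0,0,-1],[0,0,0.002,0,0,0,-1],[0,0,0.002,0,0,0,-1],[0,0,0.001,0,0,0,-1],[0,0,0,0,0,0,-1],[0,0,0,0,0,0,-1],[0,0,0,0,0,0,-1]]]' >/dev/null; python3 fn.py
for i in 1 2; do python3 -m handwheel '[[[0,0,0.001,0,0,0,-1],[0,0,0.001,0,0,0,-1],[0,0,0,0,0,0,-1],[0,0,0,0,0,0,-1],[0,0,0,0,0,0,-1]]]' >/dev/null; python3 fn.py; done
```

```text
Fn -3.06 M [0.19 0.59 0.02] tcp h 7.98
Fn -1.62 M [ 0.22  0.65 -0.03] tcp h 5.95
Fn 4.01 M [ 0.13  0.88 -0.06] tcp h 4.05
```

```bash

for i in 1 2; do python3 -m handwheel '[[[0,0,0.001,0,0,0,-1],[0,0,0.001,0,0,0,-1],[0,0,0,0,0,0,-1],[0,0,0,0,0,0,-1],[0,0,0,0,0,0,-1]]]' >/dev/null; python3 fn.py; done
python3 - <<'E'
from h import *
for nm in ['wrist','side']: im=look(nm)
cv2.imwrite('pics/s5.png',im[...,::-1])
E
```

```text
Fn 6.96 M [ 0.07  0.97 -0.1 ] tcp h 1.97
Fn 9.64 M [-0.04  1.19 -0.14] tcp h 0.08
wrist stone in tool: top centre [ 0.0127 -0.     -0.0138] n [-0.006   0.0033 -1.    ] 8203 0.00062 rect mm ((-0.9778823852539062, 0.0010280609130859375), (33.995338439941406, 125.838623046875), 89.99952697753906)
  angle stone/face n 0.37598625418640214
wrist face in face frame [ 0.0352 -0.0004 -0.0073] n [1.e-04 2.e-04 1.e+00] 7765 0.00054 z at 0 -0.0073
side stone in tool: top centre [-0.0005  0.0003 -0.0146] n [-0.0025  0.0103 -0.9999] 651 0.00072 rect mm ((-1.2247810363769531, -0.022733688354492188), (124.58548736572266, 33.93489074707031), 0.0600433349609375)
  angle stone/face n 0.579150579182894
side face in face frame [ 0.0022 -0.0201 -0.0067] n [7.0e-04 3.2e-03 1.0e+00] 882 0.0007 z at 0 -0.0067
```

```bash
python3 -m handwheel '[[[0,0,0.0003,0,0,0,-1],[0,0,0,0,0,0,-1],[0,0,0,0,0,0,-1],[0,0,0,0,0,0,-1],[0,0,0,0,0,0,-1],[0,0,0,0,0,0,-1],[0,0,0,0,0,0,-1],[0,0,0,0,0,0,-1],[0,0,0,0,0,0,-1],[0,0,0,0,0,0,-1]]]'; python3 fn.py
python3 - <<'E'
from h import *
im=look('wrist'); cv2.imwrite('pics/w6.png',im[...,::-1]); todo(c,Rt)
print(abs(r.state()['qd']).max())
E
```

```text
t: 13.72
ee_pos: [0.5835, 0.0924, 0.109]
eef_rot: [3.142, -0.4, -0.233]
contact_force: [-6.8, 0.5, 7.6]
opening: 0.427
Fn 9.64 M [-0.03  1.16 -0.17] tcp h -0.22
wrist stone in tool: top centre [ 0.0123 -0.     -0.0138] n [-0.0052  0.004  -1.    ] 8275 0.00063 rect mm ((-1.0331306457519531, -0.0054473876953125), (125.90678405761719, 33.99504089355469), 0.005906011443585157)
  angle stone/face n 0.3556639580426105
wrist face in face frame [ 0.035  -0.0004 -0.0076] n [-0.e+00 -8.e-04  1.e+00] 7736 0.00054 z at 0 -0.0076
t 13.77 ee [0.5835 0.0924 0.109 ] F [-6.2 -1.6  6.7] M [ 0.01  1.12 -0.18] op 0.428
shift [-0.0005 -0.0006 -0.0002] rot [ 0.02  0.01 -0.05]
0.0013847051778473275
```

View pics/s5.png

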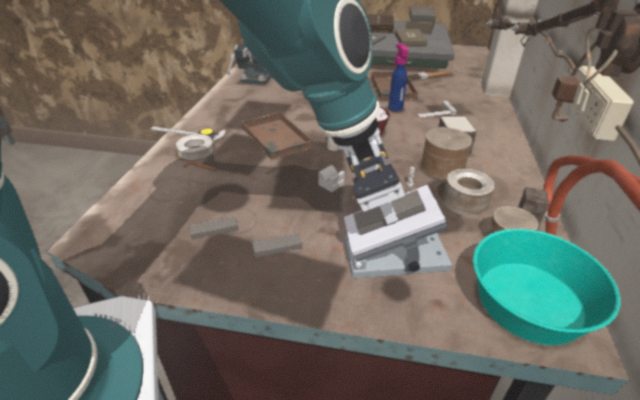

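The side view shows the stone (355-425, 195-222) flush on the middle of the face, lengthwise up the slope, and the V-block still at (330,178). The platen is sunk about 5.9 mm and everything is still, so I hand in.

```bash
python3 -c "
from h import *
r.sign_off()"
```

```text
the job is handed in; nothing more can be done
```

I picked up the 125 x 40 mm oilstone across its width, tilted it to the 0.40 rad slope, and pressed it square onto the face. I handed in at about 13.8 s of the 35 s allowed, still gripping and pushing.

**Last checks:**
- **Depth:** the platen is sunk about 5.9 mm by the wrist camera. The force on the face is about 12 N, which gives 5.4 mm.
- **Fit on the face:** the stone is flush to about 0.4° (0.006 rad). Its long axis is on the slope line within about 0.1°, and its centre is within about 2 mm of the face centre.
- **Stillness:** joint speeds are about 0.001 rad/s.
- **Slope and bystanders:** the face normal did not change, so the slope has not shifted. The V-block looked unmoved in the last side view. The ink bottle was hidden behind the gripper there, and I did not measure either again; the arm went near neither.

**Went differently:** the first tilt move was cut short by a joint speed cap, reaching about 10° of 23°. I finished it slowly, well clear of the face. The cameras differed by 1 to 2 mm on the face height, so I found contact by force instead. No check failed.

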